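Draw a long profile out of a half-covered tote

ROBOT

A 6-joint arm with a two-finger parallel gripper is mounted at the origin on the work surface. World frame = base frame: x ahead of the robot, y to its left, z up, the work surface at z = 0. Lengths are in m, angles in rad, forces in N, time in s.
With the tool pointing down it reaches from about 0.425 to 0.925 m from the base axis. Payload 12.5 kg.
Tool frame: the origin (TCP) lies at the very end of the fingers, on their centre line; the grasp point (between the pads) lies 19 mm behind it; z points along the fingers, y is the line along which they close (so a half turn about z gives the same grasp; the last joint's range is limited). The gripper opens to 85 mm and grips with 20 to 120 N. Pads are 22 mm wide; open, the fingers measure 114 mm over their backs; the gripper's body (76 mm by 85 mm) begins 54 mm behind the grasp point. The pads swing forward as they close: fully open they stand 13 mm farther back than shut.
Start: joints at [-1.241, 0.491, 1.559, -0, 1.092, -0.106], TCP at [0.264, -0.567, 0.231] pointing down, gripper open.
Joint ranges: [-3.1, 3.1], [-0.84, 2.19], [0.05, 2.79], [-1.13, 4.28], [0.06, 2.93], [-2.69, 2.69]. Speed limits (rad/s): [2.22, 2.22, 2.79, 3.14, 3.14, 3.14].

INTERFACE

Orientations are given as a 3x3 rotation matrix whose columns are the frame's x, y, z axes.
In Python, from rig import env gives the robot as it stands.
- The arm moves only by the tool servo_tool, never from a script. Its argument "series" is a list that holds one entry, the list of rows, each a list of 4 numbers: the shift along the tool's x, y, z in cm, then the turn about the tool's z in degrees. A call has 1 to 8 rows; each row shifts and turns the commanded pose from where the row before left it, along the tool's axes as they then stand; what a row does not reach is not made up. A row lasts 1/12 s, in which the tool goes at most 41.7 mm and 7.16 degrees, less where a joint would pass 70% of its speed; a pose out of reach is approached as far as the arm can. A call is refused whole if a number of a shift passes 4.17 or a number of a turn 7.16, either way. A call with a gripper value outside its range is refused whole. "claw" is the opening in per cent of the stroke, from 0 (shut) to 100 (fully open), set as the call begins (left out, the last holds). The fingers move at their own pace and stop on an object; "newtons" is the grip in N (left out, the last holds). Time passes only in rows, so rows that do not move let the fingers close. It gives the time, the measured TCP pose, the force, the opening and the grip force at its end, in the units of the state.
- env.sense(): the state, without advancing time (a new reading comes with each control period).
- env.get_image(name): name is "side" or "top"; returns a dict with "image" (384x512x3 uint8, blue, green, red), "K" (3x3 intrinsics, pixels), "cam_to_world" (4x4, takes a point from camera to world coordinates). Camera axes: x right, y up, looking along -z (the intrinsics and any distortion apply to the point x, -y, -z); pixel columns grow to the right and rows downward; lengths in m; the calibration is good to about 2 mm. A picture is of the moment at which its call begins. There is no depth.
- env.sign_off(): hands the job in; it is judged then, once.
The state is a dict: "time": time; "joints": joint angles; "qd": joint speeds; "effort": joint torques, N m; "position": TCP position; "tool_rot": TCP orientation; "contact_force": force on the tool from outside, world axes, zero at the start; "wrist_torque": the same for the moment, N m; "grip_width": finger opening in m; "finger_force": force on a finger pad.
Only numpy, scipy, OpenCV 4.12 (cv2) and the standard library are available. Lean on these libraries where they do the work, as an engineer would, in place of code of your own. Each camera call takes 0.05 s, during which the arm holds its last target. There are 200 camera calls.

TASK

First clear the parts cup off the tote's cover: nest it fully and upright into its twin standing on the bench, and let go of it. Then take the aluminium profile, which is longer than the tote's opening, out through the opening by tilting it, and finish while holding it motionless in the gripper, with its whole length at least 3 cm above the tote's rim and resting against nothing else. Leave the other things on the bench where they are.

Things in the scene. Friction and masses are not known exactly. Their poses are not given: they have to be found in the camera images.
- tote: Grey plastic tote fixed to the bench, 282 long (its x) x 202 wide (y) x 72 mm high (z); origin at the centre of its underside, +x points away from the robot, turned by up to about 20 degrees. Inside 270 x 190 mm, walls and floor 6 mm thick. A fixed 6 mm cover, flush with the rim (top at z = 72 mm, underside 60 mm above the inner floor), closes the robot-side part from x = -135 to x = -10 mm; the rest, x = -10 to +135 mm over the whole inner width, is the open mouth.
- opening (a point): Centre of the tote's open mouth at rim height (tote x = 62.5 mm, z = 72 mm); the mouth is 145 mm along the tote's x and 190 mm across. Axes as the tote's.
- bar: Loose square aluminium profile, 255 x 20 x 20 mm, about 0.14 kg, mass evenly spread; origin at the middle of its underside, x along its length, z up. It lies flat on the tote's inner floor (6 mm above the bench), roughly along the tote's x; its +x half shows in the mouth, the other half lies under the cover.
- bar_front (a point): Centre of the profile's +x end face (bar x = 127.5, z = 10 mm), the end that shows in the mouth.
- bar_tail (a point): Centre of the profile's -x end face (bar x = -127.5, z = 10 mm), the end under the cover.
- cup_a: White tapered plastic parts cup, empty, 85 mm high, outer diameter 40 mm at the foot and 65 mm at the rim, walls 3 mm, 0.08 kg; origin at the centre of its underside, z up. It stands on the tote's cover, in the way of the hand. Pressed lightly into its twin it comes to rest with its rim 34 to 36 mm above the twin's rim.
- cup_b: The twin cup, same shape, loose, 0.12 kg, standing upright and empty on the bench to the left or right of the tote; origin at the centre of its underside.
- bowl: Bystander: wide low white bowl, 100 mm across the rim, 45 mm high, on the other side of the tote from the twin cup; origin at the centre of its underside.
- tape: Bystander: cardboard roll core, 100 mm outside diameter, 48 mm high; origin at the centre of its underside.
- carton: Bystander: small cardboard carton 110 x 80 x 60 mm; origin at the centre of its underside.
- driver: Bystander: screwdriver with black handle lying beyond the tote, about 200 mm long, 26 mm high; origin at its underside near the middle.
- bracket: Bystander: steel angle bracket 90 x 40 mm, upright leg 50 mm high, beyond the tote; origin at the centre of its underside.
- jar: Bystander: closed jar, 56 mm diameter, 75 mm high; origin at the centre of its underside.
- scanner: Bystander: black hand scanner lying flat, about 130 x 50 x 34 mm; origin at its underside near the middle.

How it is judged:
By the outcome, as a careful person would: the job done as asked, in the order asked, and still so for the second after the job is handed in, while the arm keeps its last pose, push and grip.
It also fails if it takes over 56 s, if anything falls off the work surface, if the arm or the gripper's body presses on something with over 40 N, if the wrist force passes 120 N, or if a joint passes its speed limit or range.

## Working session

There is one attempt and no reset: what is moved stays moved. The work goes in short steps, Python scripts to look and compute and a tool call to move; the robot and the scene stay as the last step left them, time stands still between calls to the robot, and variables do not carry over. Pictures are saved under pics/ and viewed, at most 10 in all, crops included, and the job is handed in when it is done.

Besides the shell and the picture viewer there is one more tool, called after "Call:" as a command line: name --argument value ..., lists and objects as JSON in quotes. servo_tool: Moves the arm, as the interface text tells. Its arguments: {"type":"object","properties":{"series":{"type":"array"},"claw":{"type":"number"},"newtons":{"type":"number"}},"required":["series"]}

```bash
ls; mkdir -p pics; python3 - <<'E'
from rig import env
import cv2,numpy as np
for n in("side","top"):
    d=env.get_image(n);cv2.imwrite(f"pics/{n}0.png",d["image"]);np.savez(f"{n}.npz",K=d["K"],T=d["cam_to_world"]);print(n,d["K"].tolist(),np.round(d["cam_to_world"],3).tolist(),[k for k in d])
s=env.sense();print({k:np.round(v,3).tolist() for k,v in s.items()})
E
```

```text
pics
side [[366.3429357813053, 0.0, 251.54687599436423], [0.0, 366.3429357813053, 190.0952457073555], [0.0, 0.0, 1.0]] [[-0.999, 0.034, -0.04, 0.469], [-0.052, -0.621, 0.782, 0.927], [0.002, 0.783, 0.622, 0.812], [0.0, 0.0, 0.0, 1.0]] ['image', 'K', 'cam_to_world']
top [[355.5732189101081, 0.0, 255.35055862266563], [0.0, 355.5732189101081, 191.93631866121936], [0.0, 0.0, 1.0]] [[-0.03, 0.991, -0.128, 0.37], [-0.999, -0.025, 0.033, 0.017], [0.03, 0.128, 0.991, 1.205], [0.0, 0.0, 0.0, 1.0]] ['image', 'K', 'cam_to_world']
{'time': 0.1, 'joints': [-1.241, 0.491, 1.559, -0.0, 1.092, -0.106], 'qd': [-0.0, -0.001, -0.002, -0.001, 0.0, 0.001], 'effort': [0.004, -61.944, -26.202, -0.0, 0.003, 0.0], 'position': [0.264, -0.566, 0.231], 'tool_rot': [[0.907, 0.422, -0.0], [0.422, -0.907, 0.001], [0.0, -0.001, -1.0]], 'contact_force': [-1.044, -0.585, -0.455], 'wrist_torque': [0.06, 0.036, 0.025], 'finger_force': 0.0, 'grip_width': 0.085}
```

View pics/top0.png

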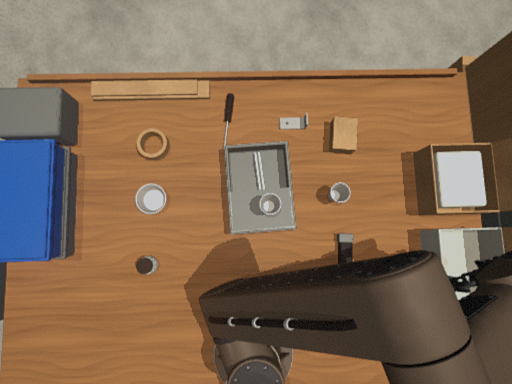

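View pics/side0.png

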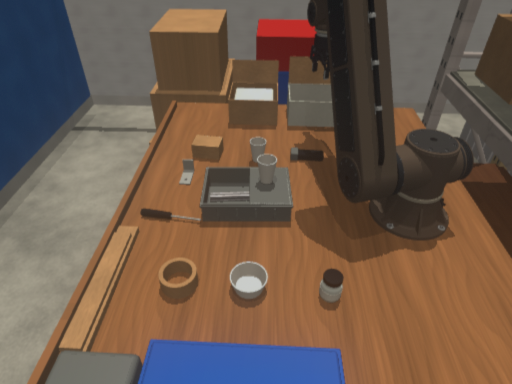

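Top view: tote at cols 225–295, rows 142–233, bar at (260,170), cup_a at (270,204), cup_b at (340,192) to the right (y<0), bowl at (151,199). The side view agrees. I'll enlarge the crops for measuring.

```bash
cat > h.py <<'E'
import numpy as np,cv2
def cam(n):
    d=np.load(f"{n}.npz");return d["K"],d["T"]
def ray(n,u,v):
    K,T=cam(n);p=np.linalg.solve(K,[u,v,1.]);d=T[:3,:3]@[p[0],-p[1],-1.];return T[:3,3],d/np.linalg.norm(d)
def onz(n,u,v,z):
    o,d=ray(n,u,v);return o+d*(z-o[2])/d[2]
def tri(a,b):
    (o,d),(p,e)=ray("top",*a),ray("side",*b)
    s=np.linalg.lstsq(np.c_[d,-e],p-o,rcond=None)[0];x,y=o+d*s[0],p+e*s[1];return (x+y)/2,np.linalg.norm(x-y)
def proj(n,P):
    K,T=cam(n);c=T[:3,:3].T@(np.asarray(P)-T[:3,3]);q=K@[c[0],-c[1],-c[2]];return q[:2]/q[2]
E
python3 - <<'E'
import cv2,numpy as np
t=cv2.imread("pics/top0.png")[135:240,215:360];s=cv2.imread("pics/side0.png")[130:225,190:300]
t=cv2.resize(t,None,fx=5,fy=5,interpolation=cv2.INTER_CUBIC);s=cv2.resize(s,None,fx=6,fy=6,interpolation=cv2.INTER_CUBIC)
cv2.imwrite("pics/t1.png",t);cv2.imwrite("pics/s1.png",s)
E
```

```text
(no output)
```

View pics/t1.png

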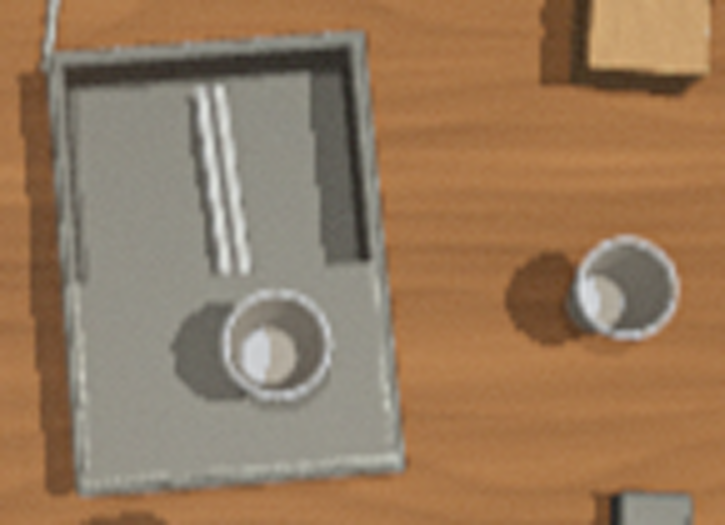

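View pics/s1.png

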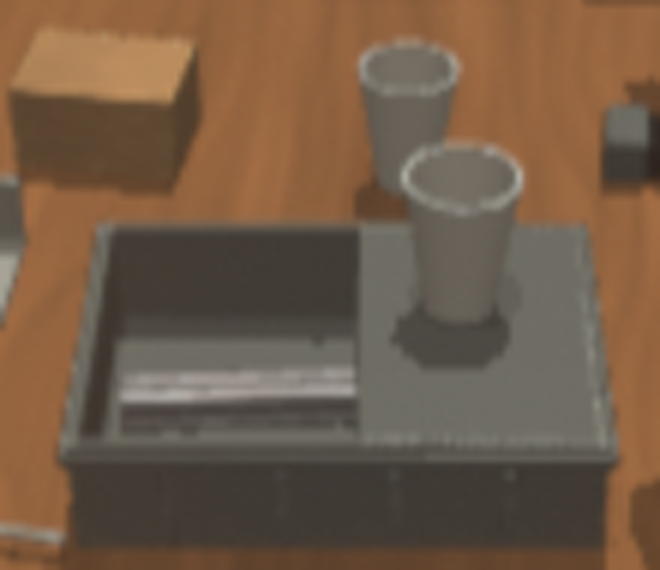

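The crops show the cup rims clearly: top-view centres about (270.4,204.2) and (340.8,192.4), with the bar's front end about (256.5,152). I'll measure them with masks.

```bash
python3 - <<'E'
import cv2,numpy as np
from h import *
np.set_printoptions(precision=4,suppress=True)
def rim(n,c,r):
    im=cv2.imread(f"pics/{n}0.png");x0,y0=int(c[0]-r),int(c[1]-r)
    h=cv2.cvtColor(im,cv2.COLOR_BGR2HSV)[y0:y0+2*r,x0:x0+2*r]
    h=cv2.resize(h,None,fx=4,fy=4,interpolation=cv2.INTER_LINEAR)
    thr=165 if n=="top" else 140
    m=((h[...,2]>thr)&(h[...,1]<60)).astype(np.uint8)
    cs,_=cv2.findContours(m,cv2.RETR_EXTERNAL,cv2.CHAIN_APPROX_NONE)
    k=cv2.convexHull(max(cs,key=len))
    e=cv2.fitEllipse(k);return (np.array(e[0])+.5)/4-.5+[x0,y0],np.array(e[1])/4
for nm,ct,cs,z in(("a",(270.4,204),(267,160),.157),("b",(340.8,192.4),(258.2,141.5),.085)):
    (p,a),(q,b)=rim("top",ct,14),rim("side",cs,12)
    print(nm,p,a,q,b,"tri",*tri(p,q),"top",onz("top",*p,z),"side",onz("side",*q,z))
f=lambda x,y:((x+.5)/5-.5+215,(y+.5)/5-.5+135)
C=np.array([onz("top",*f(*c),.072) for c in((48,58),(362,35),(403,465),(80,492))])
c=C.mean(0);print("tote ctr",c,"lens",[np.linalg.norm(C[i]-C[(i+1)%4]) for i in range(4)])
g=lambda x,y:((x+.5)/6-.5+190,(y+.5)/6-.5+130)
D=np.array([onz("side",*g(*c),.072) for c in((62,457),(103,226),(587,228),(614,457))])
print("side tote",D.mean(0),[np.linalg.norm(D[i]-D[(i+1)%4]) for i in range(4)])
for X,nm in((C[0]+C[1]-C[2]-C[3],"yawt"),(D[0]+D[1]-D[2]-D[3],"yaws")):print(nm,np.degrees(np.arctan2(X[1],X[0])))
A,B=onz("top",*f(208,86),.026),onz("top",*f(236,272),.026);d=A-B
print("bar top front",A,B,np.degrees(np.arctan2(d[1],d[0])),np.linalg.norm(d))
A,B=onz("side",*g(122,389),.026),onz("side",*g(356,381),.026);d=A-B
print("bar side",A,B,np.degrees(np.arctan2(d[1],d[0])))
E
```

```text
a [270.1833 203.178 ] [21.7559 21.9875] [258.4196 157.6001] [2.6838 6.2369] tri [ 0.4837 -0.0617  0.159 ] 0.028070031799319484 top [ 0.4698 -0.0613  0.157 ] side [ 0.4978 -0.0674  0.157 ]
b [340.1754 192.0655] [19.5765 20.8132] [265.0363 140.9074] [1.4679 4.4006] tri [ 0.4927 -0.2893  0.0903] 0.026088986499278505 top [ 0.5064 -0.2923  0.085 ] side [ 0.4798 -0.2942  0.085 ]
tote ctr [ 0.5331 -0.0344  0.072 ] lens [np.float64(0.20635720272264602), np.float64(0.2821112780383115), np.float64(0.20598446883227867), np.float64(0.28220787786843204)]
side tote [ 0.5345 -0.0286  0.072 ] [np.float64(0.20721700870642937), np.float64(0.284403459803351), np.float64(0.20530833648011274), np.float64(0.28376759168776766)]
yawt 3.016691769603357
yaws 2.8958177965681786
bar top front [ 0.6587 -0.0296  0.026 ] [ 0.5308 -0.0446  0.026 ] 6.672658131980784 0.1288207634691555
bar side [ 0.6597 -0.0306  0.026 ] [ 0.5277 -0.045   0.026 ] 6.21306843109582
```

Call:
servo_tool --series '[[[0, 0, 0, 6.2], [0, 0, 0, 6.2], [0, 0, 0, 6.1], [0, 0, 0, 0]]]'

```text
time: 0.43
position: [0.2638, -0.5665, 0.231]
tool_rot: [[0.994, 0.108, -0.0], [0.108, -0.994, 0.001], [-0.0, -0.001, -1.0]]
contact_force: [0.4, -0.4, 0.3]
grip_width: 0.0855
finger_force: 0.0
```

```bash
cat >> h.py <<'E'
def go(P):
    from rig import env
    s=env.sense();R=np.array(s["tool_rot"]);e=R.T@(np.array(P)-s["position"])*100
    print("t",round(s["time"],2),"pos",np.round(s["position"],4),"F",np.round(s["contact_force"],1),"w",round(s["grip_width"],4),"move cm",np.round(e,2),"yaw",round(np.degrees(np.arctan2(R[1,0],R[0,0])),2))
E
python3 - <<'E'
from h import *
print(onz("side",266.6,159.25,.157),onz("side",257.75,141.1,.085))
print(tri((270.1,203.5),(266.6,159.25)),tri((340.4,192.1),(257.75,141.1)))
go([.468,-.062,.20])
E
```

```text
[ 0.4711384  -0.05920376  0.157     ] [ 0.50774595 -0.29120995  0.085     ]
(array([ 0.47006555, -0.06116606,  0.15554338]), np.float64(0.0021675537038753543)) (array([ 0.50714285, -0.29345724,  0.08354702]), np.float64(0.0013634072144601277))
t 0.43 pos [ 0.2638 -0.5665  0.231 ] F [ 0.4 -0.4  0.3] w 0.0855 move cm [ 25.74 -47.95   3.12] yaw 6.19
```

Call:
servo_tool --series '[[[1.62, -3.0, 0, 0], [1.62, -3.0, 0, 0], [1.62, -3.0, 0, 0], [1.62, -3.0, 0, 0], [1.62, -3.0, 0, 0], [1.62, -3.0, 0, 0], [1.62, -3.0, 0, 0], [1.62, -3.0, 0, 0]]]'

```text
time: 1.1
position: [0.3658, -0.3119, 0.2313]
tool_rot: [[0.993, 0.116, 0.0], [0.116, -0.993, -0.0], [0.0, 0.0, -1.0]]
contact_force: [0.8, -0.8, -0.5]
grip_width: 0.0853
finger_force: 0.0
```

Call:
servo_tool --series '[[[1.62, -3.0, 0, 0], [1.62, -3.0, 0, 0], [1.62, -3.0, 0, 0], [1.62, -3.0, 0, 0], [1.62, -3.0, 0, 0], [1.62, -3.0, 0, 0], [1.62, -3.0, 0, 0], [0, 0, 0, 0]]]'

```text
time: 1.77
position: [0.4557, -0.088, 0.2313]
tool_rot: [[0.993, 0.12, 0.0], [0.12, -0.993, 0.001], [0.0, -0.001, -1.0]]
contact_force: [0.5, 0.2, -0.3]
grip_width: 0.0857
finger_force: 0.0
```

```bash
python3 - <<'E'
from h import *
go([.470,-.061,.125])
E
```

```text
t 1.77 pos [ 0.4557 -0.088   0.2313] F [ 0.5  0.2 -0.3] w 0.0857 move cm [ 1.74 -2.5  10.63] yaw 6.9
```

Call:
servo_tool --series '[[[0.87, -1.25, 0, 0], [0.87, -1.25, 0, 0], [0, 0, 2.2, 0], [0, 0, 2.1, 0], [0, 0, 2.1, 0], [0, 0, 2.1, 0], [0, 0, 2.1, 0], [0, 0, 0, 0]]]'

```text
time: 2.43
position: [0.4676, -0.0653, 0.1224]
tool_rot: [[0.993, 0.116, -0.005], [0.116, -0.993, 0.001], [-0.005, -0.002, -1.0]]
contact_force: [-0.1, 0.1, -0.1]
grip_width: 0.0855
finger_force: 0.0
```

Call:
servo_tool --series '[[[0, 0, 0, 0], [0, 0, 0, 0], [0, 0, 0, 0], [0, 0, 0, 0], [0, 0, 0, 0], [0, 0, 0, 0], [0, 0, 0, 0], [0, 0, 0, 0]]]' --claw 0 --newtons 25

```text
time: 3.1
position: [0.4697, -0.0654, 0.1265]
tool_rot: [[0.994, 0.113, 0.002], [0.113, -0.994, -0.001], [0.002, 0.001, -1.0]]
contact_force: [-1.6, 1.1, 8.6]
grip_width: 0.063
finger_force: 27.4
```

```bash
python3 - <<'E'
from rig import env
import cv2
from h import *
go([.507,-.293,.235])
a=env.get_image("side")["image"][110:230,190:320];b=env.get_image("top")["image"][140:240,210:360]
cv2.imwrite("pics/c.png",np.hstack([cv2.resize(a,(390,360)),cv2.resize(b,(400,360))]))
E
```

```text
t 3.1 pos [ 0.4697 -0.0654  0.1265] F [-1.6  1.1  8.6] w 0.063 move cm [  1.16  23.05 -10.83] yaw 6.49
```

View pics/c.png

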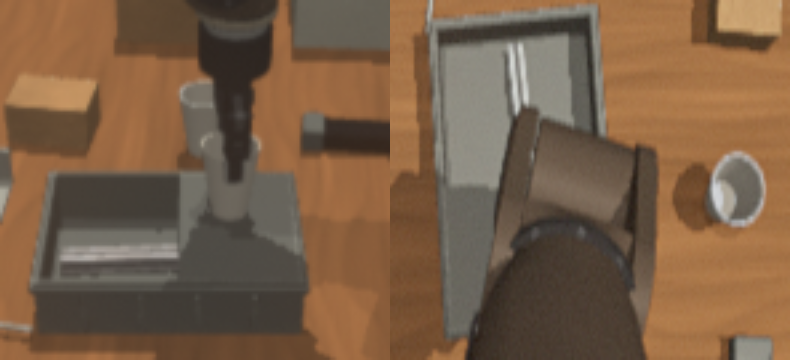

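The side view shows the cup upright between the fingers, gripped just below its rim (grip width 63 mm). Next I lift it and carry it to the twin.

Call:
servo_tool --series '[[[0, 0, -1.5, 0], [0, 0, -2.0, 0], [0, 0, -2.0, 0], [0, 0, -1.5, 0], [0, 1.0, 0, 0], [0.1, 2.5, 0, 0], [0.1, 2.5, 0, 0], [0.1, 2.5, 0, 0]]]' --newtons 30

```text
time: 3.87
position: [0.4816, -0.1507, 0.1951]
tool_rot: [[0.994, 0.114, 0.0], [0.114, -0.994, -0.0], [0.0, 0.0, -1.0]]
contact_force: [1.0, 0.8, -1.3]
grip_width: 0.0629
finger_force: 33.1
```

Call:
servo_tool --series '[[[0.1, 2.5, 0, 0], [0.2, 2.5, 0, 0], [0.2, 2.5, 0, 0], [0.2, 2.5, 0, 0], [0.2, 2.5, 0, 0], [0, 1.0, 0, 0], [0, 0, 0, 0], [0, 0, 0, 0]]]'

```text
time: 4.53
position: [0.5052, -0.2824, 0.1946]
tool_rot: [[0.994, 0.112, -0.001], [0.112, -0.994, 0.001], [-0.001, -0.001, -1.0]]
contact_force: [0.5, 0.1, -1.6]
grip_width: 0.0627
finger_force: 33.2
```

```bash
python3 - <<'E'
from rig import env
import cv2
from h import *
go([.507,-.293,.14])
a=env.get_image("side")["image"][70:200,190:330];b=env.get_image("top")["image"][140:260,260:410]
cv2.imwrite("pics/d.png",np.hstack([cv2.resize(a,(390,360)),cv2.resize(b,(400,360))]))
E
```

```text
t 4.53 pos [ 0.5052 -0.2824  0.1946] F [ 0.5  0.1 -1.6] w 0.0627 move cm [0.07 1.07 5.46] yaw 6.42
```

View pics/d.png

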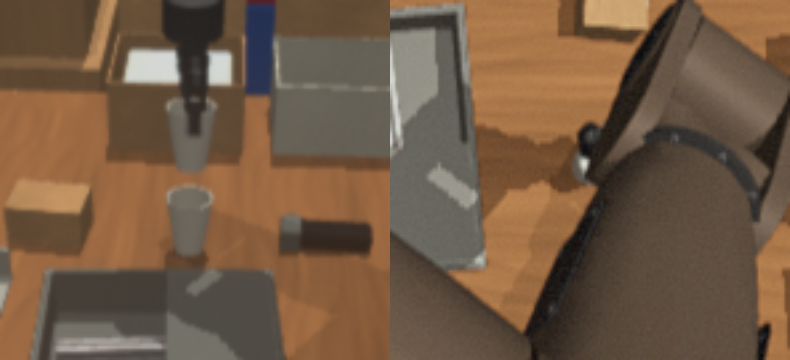

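Cup A hangs upright directly above cup B. I correct by 1.1 cm and lower it.

Call:
servo_tool --series '[[[0.1, 1.05, 0, 0], [0, 0, 0, 0], [0, 0, 1.5, 0], [0, 0, 2.0, 0], [0, 0, 2.0, 0], [0, 0, 1.8, 0], [0, 0, 1.2, 0], [0, 0, 0, 0]]]'

```text
time: 5.3
position: [0.5073, -0.2921, 0.1081]
tool_rot: [[0.994, 0.113, -0.003], [0.113, -0.994, 0.002], [-0.003, -0.002, -1.0]]
contact_force: [-0.5, 0.3, -1.5]
grip_width: 0.0634
finger_force: 33.2
```

Call:
servo_tool --series '[[[0, 0, 0.5, 0], [0, 0, 0.5, 0], [0, 0, 0.3, 0], [0, 0, 0.2, 0], [0, 0, 0, 0], [0, 0, 0, 0]]]'

```text
time: 5.8
position: [0.5081, -0.2931, 0.0956]
tool_rot: [[0.994, 0.113, 0.001], [0.113, -0.994, -0.001], [0.0, 0.001, -1.0]]
contact_force: [0.2, -1.6, 0.8]
grip_width: 0.0629
finger_force: 33.3
```

Call:
servo_tool --series '[[[0, 0, 0.2, 0], [0, 0, 0.2, 0], [0, 0, 0.2, 0], [0, 0, 0, 0], [0, 0, 0, 0]]]'

```text
time: 6.22
position: [0.5089, -0.294, 0.0908]
tool_rot: [[0.994, 0.113, 0.003], [0.113, -0.994, -0.003], [0.003, 0.003, -1.0]]
contact_force: [-0.3, -4.5, 10.7]
grip_width: 0.0626
finger_force: 33.8
```

Call:
servo_tool --series '[[[0, 0.2, 0, 0], [0, 0, 0.2, 0], [0, 0, 0.1, 0], [0, 0, 0, 0], [0, 0, 0, 0]]]'

```text
time: 6.63
position: [0.5094, -0.2957, 0.0887]
tool_rot: [[0.994, 0.113, 0.004], [0.113, -0.994, -0.003], [0.004, 0.003, -1.0]]
contact_force: [-1.4, -0.4, 21.6]
grip_width: 0.0628
finger_force: 34.3
```

```bash
python3 - <<'E'
from rig import env
import cv2
from h import *
go([.507,-.293,.09])
a=env.get_image("side")["image"][110:170,225:295]
cv2.imwrite("pics/e.png",cv2.resize(a,None,fx=8,fy=8,interpolation=cv2.INTER_CUBIC))
E
```

```text
t 6.63 pos [ 0.5094 -0.2957  0.0887] F [-1.4 -0.4 21.6] w 0.0628 move cm [-0.21 -0.3  -0.13] yaw 6.48
```

View pics/e.png

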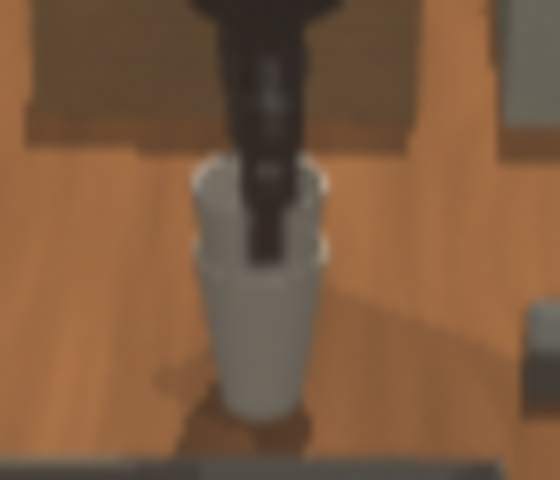

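The cup looks nested straight, and the height agrees with full seating (TCP 0.0887 against a predicted 0.0896, with 21 N of push). I release and retreat upward.

Call:
servo_tool --series '[[[0, 0, -0.1, 0], [0, 0, 0, 0], [0, 0, 0, 0], [0, 0, 0, 0], [0, 0, 0, 0], [0, 0, 0, 0]]]' --claw 100

```text
time: 7.18
position: [0.5081, -0.2947, 0.087]
tool_rot: [[0.994, 0.113, -0.0], [0.113, -0.994, 0.0], [-0.0, -0.0, -1.0]]
contact_force: [-1.0, 0.0, 0.3]
grip_width: 0.0856
finger_force: 0.0
```

Call:
servo_tool --series '[[[0, 0, -1.0, 0], [0, 0, -2.0, 0], [0, 0, -3.0, 0], [0, 0, -3.0, 0], [0, 0, -3.0, 0], [0, 0, -1.0, 0], [0, -3.0, 0, 0], [0, -4.0, 0, 0]]]'

```text
time: 7.85
position: [0.5004, -0.2264, 0.2182]
tool_rot: [[0.994, 0.11, 0.002], [0.11, -0.994, -0.001], [0.002, 0.002, -1.0]]
contact_force: [1.2, 1.1, -0.5]
grip_width: 0.0853
finger_force: 0.0
```

Call:
servo_tool --series '[[[1, -4.0, 0, 0], [1, -4.0, 0, 0], [1, -4.0, 0, 0], [1, -3.0, 0, 0], [1, -1.5, 0, 0], [0, 0, 0, 0], [0, 0, 0, 0]]]'

```text
time: 8.43
position: [0.5314, -0.055, 0.2174]
tool_rot: [[0.993, 0.115, -0.0], [0.115, -0.993, -0.0], [-0.0, 0.0, -1.0]]
contact_force: [-0.6, 0.2, -0.5]
grip_width: 0.0857
finger_force: 0.0
```

```bash
python3 - <<'E'
from rig import env
import cv2
from h import *
# grip point: 22 mm behind bar front along bar axis
d=np.radians(6.4);P=np.array([.659,-.030,.08])-.022*np.array([np.cos(d),np.sin(d),0])
print(P);go(P)
a=env.get_image("side")["image"][110:220,190:300];b=env.get_image("top")["image"][140:240,210:360]
cv2.imwrite("pics/f.png",np.hstack([cv2.resize(a,(390,390)),cv2.resize(b,(400,390))]))
E
```

```text
[ 0.63713711 -0.03245232  0.08      ]
t 8.43 pos [ 0.5314 -0.055   0.2174] F [-0.6  0.2 -0.5] w 0.0857 move cm [10.76 -1.03 13.74] yaw 6.59
```

View pics/f.png

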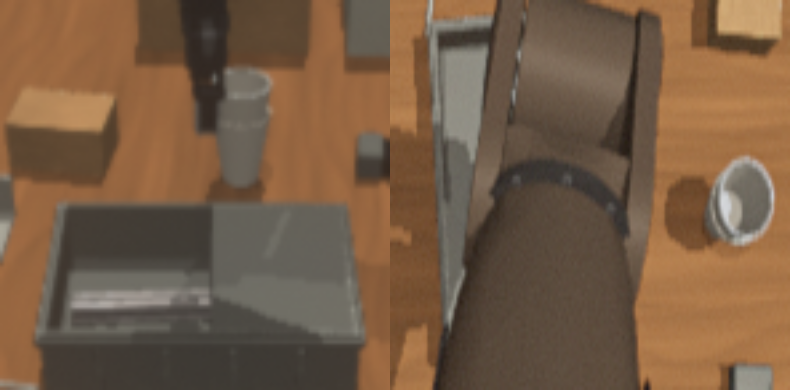

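The cups are nested upright: the inner rim sits well above the twin's, and both are clear of the hand. Next is the bar.

Call:
servo_tool --series '[[[2.7, -0.3, 1, 0], [2.7, -0.3, 2, 0], [2.7, -0.2, 2, 0], [2.7, -0.2, 2, 0], [0, 0, 2, 0], [0, 0, 2, 0], [0, 0, 1.5, 0], [0, 0, 1.2, 0]]]' --newtons 30

```text
time: 9.2
position: [0.637, -0.035, 0.0786]
tool_rot: [[0.994, 0.111, -0.002], [0.111, -0.994, 0.0], [-0.002, -0.0, -1.0]]
contact_force: [-0.1, 0.1, 1.0]
grip_width: 0.0855
finger_force: 0.0
```

```bash
python3 - <<'E'
from h import *
p,q=(343.3,190.8),(259.2,133.2)
print(tri(p,q),onz("side",*q,.12),onz("top",*p,.12))
go([.637,-.0325,.012])
E
```

```text
(array([ 0.50432731, -0.29274741,  0.11904732]), np.float64(0.0032450227241592076)) [ 0.50266632 -0.29059036  0.12      ] [ 0.50584058 -0.29262444  0.12      ]
t 9.2 pos [ 0.637  -0.035   0.0786] F [-0.1  0.1  1. ] w 0.0855 move cm [ 0.04 -0.24  6.66] yaw 6.38
```

Call:
servo_tool --series '[[[0, -0.2, 2, 0], [0, 0, 2, 0], [0, 0, 1.5, 0], [0, 0, 1.0, 0], [0, 0, 0, 0], [0, 0, 0, 0]]]'

```text
time: 9.7
position: [0.6374, -0.0322, 0.0154]
tool_rot: [[0.994, 0.112, -0.0], [0.112, -0.994, -0.0], [-0.0, 0.0, -1.0]]
contact_force: [0.4, -0.7, 0.1]
grip_width: 0.0857
finger_force: 0.0
```

Call:
servo_tool --series '[[[0, 0, 0, 0], [0, 0, 0, 0], [0, 0, 0, 0], [0, 0, 0, 0], [0, 0, 0, 0], [0, 0, 0, 0], [0, 0, 0, 0], [0, 0, 0, 0]]]' --claw 0 --newtons 20

```text
time: 10.37
position: [0.6375, -0.0316, 0.0157]
tool_rot: [[0.994, 0.113, 0.001], [0.113, -0.994, -0.0], [0.0, 0.0, -1.0]]
contact_force: [-1.4, 1.2, 6.4]
grip_width: 0.0192
finger_force: 22.6
```

The bar is gripped, but only by the fingertips. I'll go 5 mm deeper for a better hold.

Call:
servo_tool --series '[[[0, 0, 0, 0], [0, 0, 0, 0], [0, 0, 0, 0], [0, 0, 0.3, 0], [0, 0, 0.3, 0], [0, 0, 0, 0]]]' --claw 50

```text
time: 10.87
position: [0.637, -0.0316, 0.0084]
tool_rot: [[0.994, 0.113, -0.001], [0.113, -0.994, 0.0], [-0.001, -0.0, -1.0]]
contact_force: [-0.8, 0.2, 0.3]
grip_width: 0.043
finger_force: 0.0
```

Call:
servo_tool --series '[[[0, 0, 0, 0], [0, 0, 0, 0], [0, 0, 0, 0], [0, 0, 0, 0], [0, 0, 0, 0], [0, 0, 0, 0]]]' --claw 0 --newtons 20

```text
time: 11.37
position: [0.6374, -0.0316, 0.0093]
tool_rot: [[0.994, 0.113, 0.0], [0.113, -0.994, -0.0], [0.0, 0.0, -1.0]]
contact_force: [0.3, 0.1, -0.9]
grip_width: 0.0195
finger_force: 20.8
```

Call:
servo_tool --series '[[[0, 0, -0.8, 0], [0, 0, -0.8, 0], [0, 0, -0.8, 0], [0, 0, -0.8, 0], [0, 0, 0, 0]]]'

```text
time: 11.78
position: [0.6382, -0.0317, 0.0436]
tool_rot: [[0.994, 0.113, 0.003], [0.113, -0.994, -0.001], [0.003, 0.001, -1.0]]
contact_force: [0.3, 0.3, -0.2]
grip_width: 0.0193
finger_force: 20.7
```

Call:
servo_tool --series '[[[0, 0, -0.6, 0], [0, 0, -0.6, 0], [0, 0, -0.5, 0], [0, 0, 0, 0]]]'

```text
time: 12.12
position: [0.6377, -0.0316, 0.0593]
tool_rot: [[0.994, 0.113, 0.001], [0.113, -0.994, -0.0], [0.001, 0.0, -1.0]]
contact_force: [0.1, -0.1, -1.8]
grip_width: 0.0196
finger_force: 20.5
```

```bash
python3 - <<'E'
from rig import env
import cv2
from h import *
s=env.sense();print(np.round(s["contact_force"],1),np.round(s["wrist_torque"],2))
a=env.get_image("side")["image"][120:230,180:310]
cv2.imwrite("pics/g.png",cv2.resize(a,(780,600),interpolation=cv2.INTER_CUBIC))
E
```

```text
[ 0.1 -0.1 -1.8] [ 0.01 -0.09 -0.04]
```

View pics/g.png

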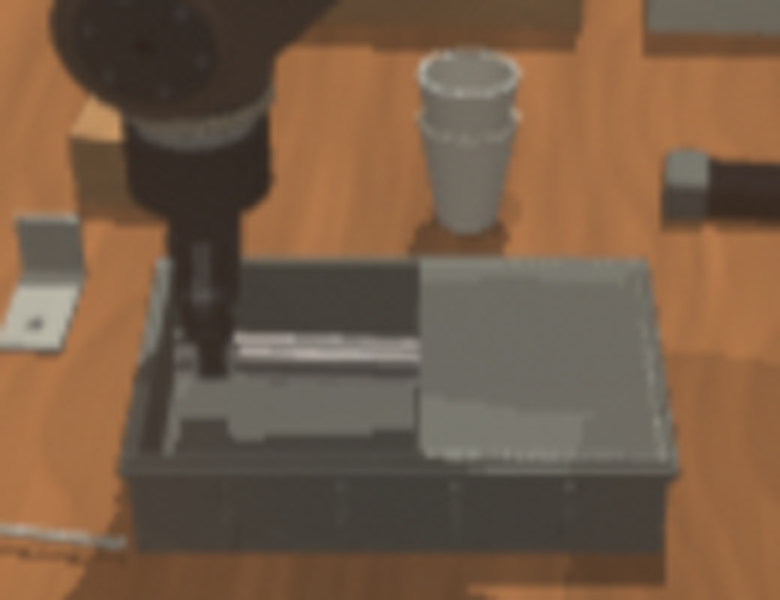

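The bar is raised in the grip at about (215,350) in the crop and tilting, with its tail still under the cover. The cups stand nested and upright. Forces are about the bar's weight, so I keep lifting.

Call:
servo_tool --series '[[[0, 0, -0.5, 0], [0, 0, -0.5, 0], [0, 0, -0.5, 0], [0, 0, 0, 0]]]'

```text
time: 12.5
position: [0.6378, -0.0317, 0.0744]
tool_rot: [[0.994, 0.113, 0.001], [0.113, -0.994, -0.0], [0.001, 0.0, -1.0]]
contact_force: [0.3, -0.8, -1.6]
grip_width: 0.0194
finger_force: 20.4
```

```bash
cat > bar.py <<'E'
from rig import env
from h import *
# bar pixels in side view: bright, unsaturated, in tote region; intersect rays with bar's vertical plane
s=env.sense();R=np.array(s["tool_rot"]);P=np.array(s["position"])
im=env.get_image("side")["image"];h=cv2.cvtColor(im,cv2.COLOR_BGR2HSV)
m=((h[...,2]>130)&(h[...,1]<40)).astype(np.uint8)
x=np.array(R[:,0]);x[2]=0;x/=np.linalg.norm(x);n=np.array([-x[1],x[0],0])
ys,xs=np.nonzero(m);L=[]
for u,v in zip(xs,ys):
    o,d=ray("side",u,v);k=((P+n*0.01-o)@n)/(d@n);q=o+d*k
    a=(q-P)@x
    if -.27<a<.06 and 0.0<q[2]<P[2]+.08:L.append((a*1000,q[2]*1000,u,v))
L=np.array(L);print("F",np.round(s["contact_force"],1),"P",P.round(4),len(L))
g=np.zeros(m.shape,np.uint8)
for r in L:g[int(r[3]),int(r[2])]=1
k,lab,st,_=cv2.connectedComponentsWithStats(g)
for i in range(1,k):
    if st[i,4]<12:continue
    Q=np.array([r[:2] for r in L if lab[int(r[3]),int(r[2])]==i]).astype(np.float32)
    vx,vz,_,_=cv2.fitLine(Q,cv2.DIST_L2,0,.01,.01).ravel()
    print("n",len(Q),"along",Q[:,0].min(),Q[:,0].max(),"z",Q[:,1].min(),Q[:,1].max(),"tilt",np.degrees(np.arctan(vz/vx)))
E
python3 bar.py
```

```text
F [ 0.3 -0.8 -1.6] P [ 0.6378 -0.0317  0.0744] 116
n 113 along -110.69698 -12.414704 z 69.251495 102.27764 tilt 12.310682
```

Call:
servo_tool --series '[[[0, 0, -0.4, 0], [0, 0, -0.4, 0], [0, 0, -0.2, 0], [0, 0, 0, 0]]]'

```text
time: 12.88
position: [0.6376, -0.0316, 0.0839]
tool_rot: [[0.994, 0.113, 0.001], [0.113, -0.994, -0.0], [0.001, 0.0, -1.0]]
contact_force: [-0.4, -0.2, -2.3]
grip_width: 0.0193
finger_force: 20.4
```

```bash
python3 bar.py
```

```text
F [-0.4 -0.2 -2.3] P [ 0.6376 -0.0316  0.0839] 111
n 108 along -110.46617 -12.635863 z 69.30137 110.224 tilt 17.62171
```

Call:
servo_tool --series '[[[1.0, 0, -0.25, 0], [1.0, 0, -0.25, 0], [1.0, 0, -0.25, 0], [1.0, 0, -0.25, 0], [1.0, 0, -0.25, 0], [1.0, 0, -0.25, 0], [0, 0, 0, 0]]]'

```text
time: 13.52
position: [0.6984, -0.0248, 0.0986]
tool_rot: [[0.994, 0.113, 0.002], [0.113, -0.994, -0.0], [0.002, 0.0, -1.0]]
contact_force: [-0.3, -0.3, -0.6]
grip_width: 0.0195
finger_force: 20.5
```

```bash
python3 bar.py
```

```text
F [-0.3 -0.3 -0.6] P [ 0.6984 -0.0248  0.0986] 277
n 94 along 20.016668 53.018528 z 86.421715 131.15979 tilt -78.343834
n 180 along -171.69629 -13.527704 z 65.05089 121.03335 tilt 17.134117
```

Call:
servo_tool --series '[[[1.1, 0, -0.28, 0], [1.1, 0, -0.28, 0], [1.1, 0, -0.28, 0], [1.1, 0, -0.28, 0], [1.1, 0, -0.28, 0], [1.1, 0, -0.28, 0], [0.8, 0, -0.2, 0], [0, 0, 0, 0]]]'

```text
time: 14.23
position: [0.771, -0.0165, 0.1169]
tool_rot: [[0.994, 0.113, 0.0], [0.113, -0.994, -0.0], [0.0, 0.0, -1.0]]
contact_force: [-0.4, 0.7, -2.1]
grip_width: 0.0196
finger_force: 20.5
```

```bash
python3 bar.py
```

```text
F [-0.4  0.7 -2.1] P [ 0.771  -0.0165  0.1169] 311
n 255 along -221.58835 -14.818375 z 70.363625 139.73875 tilt 16.616665
n 47 along -53.00878 -20.008057 z 86.46018 107.794365 tilt 8.33518
```

The tail is clear of the cover edge by about 2.5 cm. I firm the grip and lift.

Call:
servo_tool --series '[[[0, 0, 0, 0], [0, 0, 0, 0], [0, 0, -1.0, 0], [0, 0, -1.5, 0], [0, 0, -2.0, 0], [0, 0, -2.0, 0], [0, 0, -2.0, 0], [0, 0, -1.5, 0]]]' --newtons 60

```text
time: 14.95
position: [0.7705, -0.0166, 0.22]
tool_rot: [[0.994, 0.113, 0.002], [0.113, -0.994, -0.0], [0.002, 0.001, -1.0]]
contact_force: [0.1, -0.3, -0.6]
grip_width: 0.0184
finger_force: 64.2
```

Call:
servo_tool --series '[[[0, 0, -1.5, 0], [0, 0, -1.5, 0], [0, 0, -0.8, 0], [0, 0, 0, 0], [0, 0, 0, 0], [0, 0, 0, 0], [0, 0, 0, 0], [0, 0, 0, 0]]]'

```text
time: 15.62
position: [0.7703, -0.0165, 0.254]
tool_rot: [[0.994, 0.113, -0.002], [0.113, -0.994, 0.0], [-0.001, -0.0, -1.0]]
contact_force: [-0.7, -0.1, -1.5]
grip_width: 0.0187
finger_force: 64.3
```

```bash
python3 bar.py; python3 - <<'E'
from rig import env
import cv2,numpy as np
a=env.get_image("side")["image"];b=env.get_image("top")["image"]
cv2.imwrite("pics/z.png",np.hstack([a[60:260,110:310],b[60:260,150:370]])[...]);i=cv2.imread("pics/z.png");cv2.imwrite("pics/z.png",cv2.resize(i,(798,380)))
E
```

```text
F [-0.7 -0.1 -1.5] P [ 0.7703 -0.0165  0.254 ] 532
n 146 along 29.624813 59.9688 z 291.1279 333.40985 tilt -88.427704
n 36 along 37.543205 59.51138 z 248.46301 278.76038 tilt -61.975636
n 212 along -219.8056 -13.686496 z 206.77669 273.0815 tilt 16.391417
n 18 along -268.67282 -247.53764 z 251.03236 268.81918 tilt 34.079697
n 115 along -61.907253 -19.34404 z 86.48515 131.08426 tilt -61.554264
```

View pics/z.png

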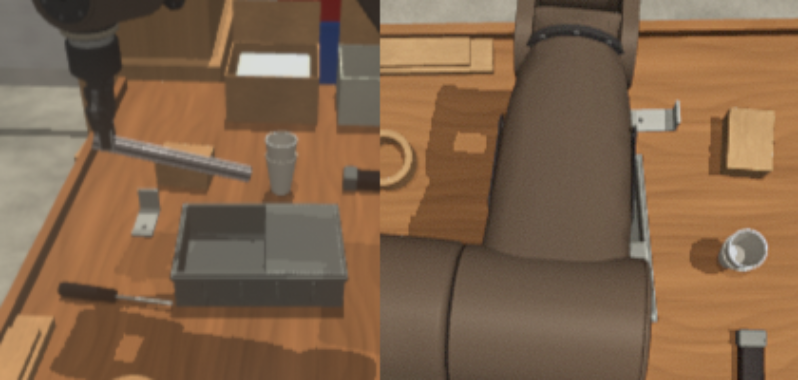

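The bar is held free, its lowest point about 0.19 m up against the required 0.102 m. Its tilt is steady at 16.4°, the cups are nested, and the bystanders are untouched. I'll hand in.

```bash
python3 -c "
from rig import env
print(env.sense()['qd']);print(env.sign_off())"
```

```text
[ 0.00043339 -0.0025462  -0.00180348 -0.00017404  0.00039776  0.00144212]
the job is handed in; nothing more can be done
None
```

The job is handed in, no verdict shown: cup A is nested upright in its twin and released, and the profile is out of the tote, held still with its lowest point about 12 cm above the rim.

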